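Load a cast screw tip into the marking fixture

ROBOT

A 6-joint arm with a two-finger parallel gripper is mounted at the origin on the work surface. World frame = base frame: x ahead of the robot, y to its left, z up, the work surface at z = 0. Lengths are in m, angles in rad, forces in N, time in s.
With the tool pointing down it reaches from about 0.225 to 0.725 m from the base axis. Payload 3.1 kg.
Tool frame: the origin (TCP) lies midway between the tips of the shut fingers; the grasp point (between the pads) lies 19 mm behind it; z points along the fingers, y is the line along which they close (so a half turn about z gives the same grasp; the last joint's range is limited). The gripper opens to 85 mm and grips with 20 to 120 N. Pads are 22 mm wide; open, the fingers measure 114 mm over their backs; the gripper's body (76 mm by 85 mm) begins 54 mm behind the grasp point. The pads swing forward as they close: fully open they stand 13 mm farther back than shut.
Start: joints at [-1.39, 0.048, 0.099, 1.622, 0, 1.443], TCP at [0.16, -0.5, 0.208] pointing down, gripper open.
Joint ranges: [-2.91, 2.91], [-0.99, 1.94], [-1.21, 1.42], [-2.12, 2.29], [-1.49, 1.47], [-3.14, 3.14]. Speed limits (rad/s): [2.79, 2.79, 3.14, 3.14, 3.14, 3.14].

INTERFACE

Orientations are given as a unit quaternion [w, x, y, z].
In Python, from workcell import * gives the robot as it stands. The module is installed in compiled form; this text tells all that it offers.
- The arm moves only by the tool send_rows, never from a script. Its argument "deltas" is a list of rows, each a list of 3 entries, a list of its own where there are three numbers: the turn, a rotation vector about the tool's x, y, z in rad, then the shift along the tool's x, y, z in mm, then the opening, from 0 (shut) to 1 (fully open). In form: [[[rx, ry, rz], [dx, dy, dz], gripper], ...]. A call has 1 to 20 rows; each row is the pose to reach, as a shift and turn from the pose commanded when the call began, along the tool's axes at that moment; what a row does not reach only later rows make up. A row lasts 1/12 s, in which the tool goes at most 41.7 mm and 7.16 degrees, less where a joint would pass 70% of its speed; a pose out of reach is approached as far as the arm can. A call with a gripper value outside its range is refused whole. The fingers move at their own pace and stop on an object; the grip force is fixed at half the most. Time passes only in rows, so rows that repeat a pose let the fingers close. It gives the time, the measured TCP pose, the force, the opening and the grip force at its end, in the units of the state.
- get_obs(): the state, without advancing time (a new reading comes with each control period).
- snapshot(name): name is "scene" or "top"; returns a dict with "color" (400x640x3 uint8, blue, green, red), "fx", "fy", "cx", "cy" (pixels), "R" (3x3) and "t" (3): a world point X has camera coordinates R X + t. Camera axes: x right, y down, z forward; pixel columns grow to the right and rows downward; lengths in m; the calibration is good to about 2 mm. A picture is of the moment at which its call begins. There is no depth.
- hand_in(): hands the job in; it is judged then, once.
The state is a dict: "clock": time; "joint_pos": joint angles; "qvel": joint speeds; "joint_efforts": joint torques, N m; "eef_pos": TCP position; "eef_rot": TCP orientation; "ft_force": force on the tool from outside, world axes, zero at the start; "wrist_torque": the same for the moment, N m; "finger_gap": opening from 0.0 (shut) to 1.0 (fully open); "finger_force": force on a finger pad.
Only numpy, scipy, OpenCV 4.12 (cv2) and the standard library are available. Lean on these libraries where they do the work, as an engineer would, in place of code of your own. Each camera call takes 0.05 s, during which the arm holds its last target. There are 200 camera calls.

TASK

Press the latch button so that the fixture's sprung cover pops open. Take the shuttle that carries the cast screw tip (leave the empty shuttle where it lies), slide it tip first into the track through the track's open end until it is fully home against the stop, then swing the cover down over the tip and snap it shut.

Things in the scene. Friction and masses are not known exactly. Their poses are not given: they have to be found in the camera images.
- fixture: Fixed steel marking jig, place and yaw vary. Origin: underside, on the track's centre line. Base plate 100 mm in x, y -130 to +110, 12 mm thick; its top is the track floor. The track runs along +y from its open end (y -20) to a stop (y 60). A fully home shuttle has the fixture's axes, its origin at (0, 0, 12) mm and its handle outside the cover. Latch tower: x -100 to -50, y 0 to 40, 74 mm tall.
- track_mouth (a point): Middle of the track's open end, on its floor (fixture 0, -20, 12 mm). Track 53 mm wide inside; lips overhang both edges 23 to 28 mm above the bench and leave a 38 mm slot. Side wings, 28 mm tall, flare from here to about 70 mm wide at y -47; from there to y -130 the bare base plate is a landing apron.
- track_stop (a point): Foot of the stop face (20 mm tall) at the track's closed end, on its centre line and floor (fixture 0, +60, 12 mm).
- shuttle: Loaded shuttle, loose, upright, 0.28-0.44 kg. Plate 50 (x) by 120 (y) by 8 mm; dark cast screw tip at y +32 (shank 28 mm thick, flight 48 mm across, 27 to 44 mm up, cone to 76 mm); upright steel handle block at y -38 (14 mm in x, 24 in y, 8 to 58 mm up). Origin: middle of the underside; +y end enters the track first. Centre of mass about 40 mm ahead of the handle.
- empty_shuttle: A second, empty shuttle: same plate, handle and axes, no screw tip, only a 6 mm stud. To be left where it lies.
- latch (a joint): Travel of the latch button, m: 0 up, 0.006 fully pressed (about 5 N); the cover is let go at about 0.0045. Springs back.
- latch_top (a point): Middle of the top of the round latch button, 26 mm across, on the latch tower (fixture -80, +20), 84 mm above the bench when up. It is pressed straight down.
- cover (a joint): Angle of the sprung cover, rad: 0 shut (0 to 0.03 when latched), 1.15 fully open, where its spring holds it. At its free edge the spring takes about 2 N to overcome; from 0.2 rad down the latch resists, up to 6 N in all, and snaps when the cover is pushed right down. Unless latched it springs open again.
- cover_hinge (a point): Middle of the cover's hinge axis, which runs along fixture x, at fixture (0, +88, 92) mm, between two posts 95 mm tall. Opening, the cover's free edge rises and swings towards +y.
- cover_edge (a point): Point on the cover's outer face, 90 mm from the hinge: push here to shut it. Steel plate 64 mm wide (x), 100 long, 4 thick, a flap 26 mm deep under its free edge, a latch ear on the tower side. Shut, it is level, outer face 96 mm above the bench, from the hinge to fixture y -12, and the flap keeps a screw tip from passing.
There are look-alikes about, which are no part of the job. What is shaped like the shuttle but green or pink is not meant.

How it is judged:
On the way, in this order (a step that is already met when the one before it is completed fails the run):
1. the cover has popped open (value of joint cover above 0.9 rad), for 0.2 s.
2. the loaded shuttle is fully home in the track with the cover still open (y of shuttle in the frame of fixture between -0.004 and 0.004 m and x of shuttle in the frame of fixture between -0.004 and 0.004 m and z of shuttle in the frame of fixture below 0.016 m and value of joint cover above 0.5 rad), for 0.2 s.
At the end, for the whole second after the job is handed in: The loaded shuttle rests flat in the track within 4 mm of the stop and of the centre line, and the cover is shut and latched (below 0.06 rad), nothing moving (y of shuttle in the frame of fixture between -0.004 and 0.004 m and x of shuttle in the frame of fixture between -0.004 and 0.004 m and z of shuttle in the frame of fixture below 0.016 m and angle between shuttle's own z axis and vertical below 0.06 rad and linear speed of shuttle below 0.02 m/s and value of joint cover below 0.06 rad); the robot touches nothing.
It fails at once if the empty shuttle is moved more than 30 mm (distance of empty_shuttle from where it was at the start of the episode above 0.03 m).
It also fails if it takes over 66 s, if anything falls off the work surface, if the arm or the gripper's body presses on something with over 40 N, if the wrist force passes 120 N, or if a joint passes its speed limit or range.

## Working session

There is one attempt and no reset: what is moved stays moved. The work goes in short steps, Python scripts to look and compute and a tool call to move; the robot and the scene stay as the last step left them, time stands still between calls to the robot, and variables do not carry over. Pictures are saved under pics/ and viewed, at most 10 in all, crops included, and the job is handed in when it is done.

Besides the shell and the picture viewer there is one more tool, called after "Call:" as name(argument=value, ...) on one line, values as JSON. send_rows: Moves the arm, as the interface text tells. Its arguments: {"type":"object","properties":{"deltas":{"type":"array"}},"required":["deltas"]}

```bash
mkdir -p pics; cat > h.py <<'E'
from workcell import *
import numpy as np, cv2
from scipy.spatial.transform import Rotation as Ro
def snap(n,f):
    s=snapshot(n); cv2.imwrite(f'pics/{f}.png',s['color']); return s
def ray(s,u,v,z):
    R=np.array(s['R']);t=np.array(s['t']);c=-R.T@t
    d=R.T@np.array([(u-s['cx'])/s['fx'],(v-s['cy'])/s['fy'],1])
    return c+d*(z-c[2])/d[2]
def proj(s,X):
    p=np.array(s['R'])@np.array(X)+np.array(s['t']); return s['fx']*p[0]/p[2]+s['cx'],s['fy']*p[1]/p[2]+s['cy']
E
python3 - <<'E'
from h import *
for n in('scene','top'):
    s=snap(n,n+'0'); print(n,s['fx'],s['cx'],s['cy'],-np.array(s['R']).T@s['t'])
o=get_obs();print(o['clock'],o['eef_pos'],o['eef_rot'],Ro.from_quat(np.roll(o['eef_rot'],-1)).as_matrix().round(3))
E
```

```text
scene 362.35683069869293 319.2342271564099 194.40972540035898 [ 1.05469692 -0.34207682  0.4864947 ]
top 371.80684909718934 318.54521676351123 205.1708382380429 [ 0.4603059  -0.06396719  0.96127858]
0.1 [ 0.15942725 -0.49955656  0.20643731] [-1.07482571e-03  9.88107324e-01  1.53762029e-01 -2.04818640e-05] [[ 0.953  0.304 -0.   ]
 [ 0.304 -0.953  0.002]
 [ 0.    -0.002 -1.   ]]
```

View pics/top0.png

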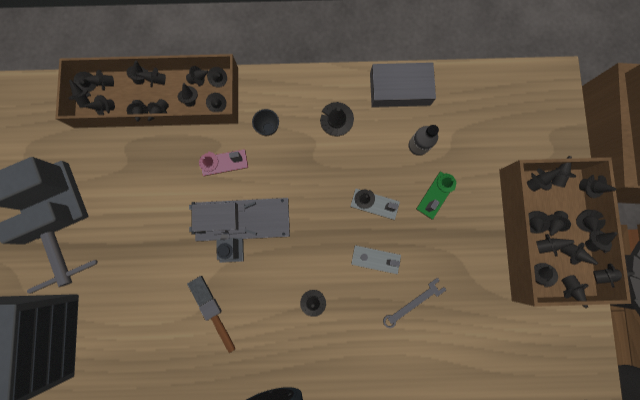

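View pics/scene0.png

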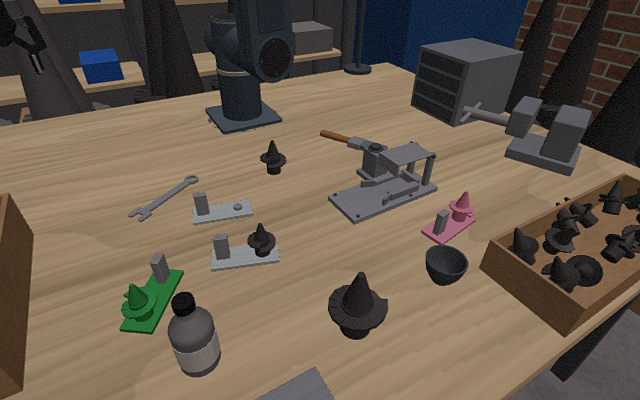

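The top view shows the fixture at (240,218), with its tower at (230,250) on the robot's side and its +y pointing left. The loaded grey shuttle has its tip at (365,199) and handle at (392,207). The empty shuttle is at (377,259). I'll enlarge this area to get accurate corners.

```bash
python3 - <<'E'
from h import *
im=cv2.imread('pics/top0.png')[185:285,180:420]
cv2.imwrite('pics/c1.png',cv2.resize(cv2.convertScaleAbs(im,alpha=1.5),None,fx=3.33,fy=3.33,interpolation=cv2.INTER_CUBIC))
E
```

```text
(no output)
```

View pics/c1.png

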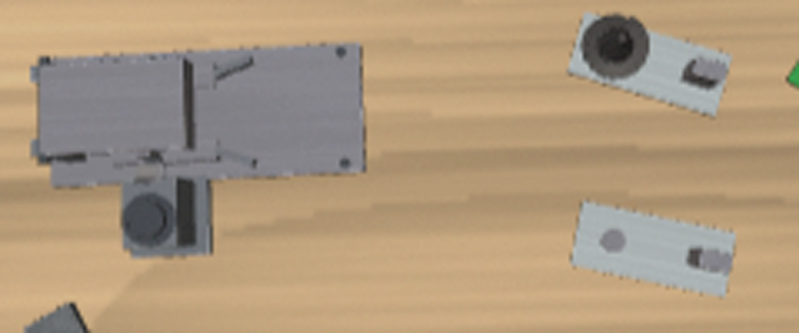

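The crop shows the fixture corners at (361,44), (366,171) and (51,187), and the button at (147,219). Both shuttle outlines are clear, with handles at about (712,70) and (715,260). Next I'll turn these into world poses.

```bash
python3 - <<'E'
from h import *
s=snapshot('top'); 
c=lambda u,v:((u+.5)/3.33+180-.5,(v+.5)/3.33+185-.5)
P=lambda u,v,z:ray(s,*c(u,v),z)[:2]
# fixture: known pts (fixture xy) <-> world xy
F=np.array([[50,-130],[-50,-130],[-50,110],[-80,20]])/1e3
W=np.array([P(361,44,.012),P(366,171,.012),P(51,187,.012),P(147,219,.084)])
def fit(F,W):
    a=F-F.mean(0);b=W-W.mean(0)
    th=np.arctan2((a[:,0]*b[:,1]-a[:,1]*b[:,0]).sum(),(a*b).sum())
    R=np.array([[np.cos(th),-np.sin(th)],[np.sin(th),np.cos(th)]]);t=W.mean(0)-R@F.mean(0)
    return th,t,((F@R.T+t)-W)*1e3
for k in(slice(0,3),slice(0,4)):
    th,t,r=fit(F[k],W[k]);print('fix',th,t.round(4),r.round(1))
S=np.array([[-25,-60],[25,-60],[25,60],[-25,60]])/1e3
th,t,r=fit(S,np.array([P(715,117,.008),P(731,55,.008),P(585,12,.008),P(568,72,.008)]));print('sh',th,t,r.round(1))
R=Ro.from_euler('z',th).as_matrix()[:2,:2];print('handle',R@[0,-.038]+t)
for z in (.058,):
  hx=R@[0,-.038]+t; u=proj(s,[*hx,.058]);print('handle top px in crop',(np.array(u)+.5-[180,185])*3.33)
th,t,r=fit(S,np.array([P(725,297,.008),P(735,231,.008),P(584,200,.008),P(571,264,.008)]));print('em',th,t,r.round(1))
E
```

```text
fix 0.017667901116418003 [0.5567 0.1365] [[ 0.8  0. ]
 [-0.8  0.2]
 [ 0.  -0.2]]
fix 0.017479259688097097 [0.5569 0.1364] [[ 0.9 -0.1]
 [-0.7  0.1]
 [ 0.2 -0.3]
 [-0.4  0.3]]
sh -0.32303379663298987 [ 0.58661533 -0.21625414] [[ 0.2 -0.5]
 [-0.4 -1.1]
 [ 0.4  0.5]
 [-0.1  1.1]]
handle [ 0.57455242 -0.25228865]
handle top px in crop [710.17356611  69.92573033]
em -0.2339983949734568 [ 0.44506902 -0.21228635] [[ 0.2 -0.3]
 [-0.5 -1.4]
 [ 0.4  1. ]
 [-0.1  0.7]]
```

```bash
cat >> h.py <<'E'
FT=np.array([.5569,.1364]);FY=.0175
def fw(x,y): return Ro.from_euler('z',FY).as_matrix()[:2,:2]@np.array([x,y])/1e3+FT
def to(x,y,z,yaw=FY+np.pi/2):
    o=get_obs();R=Ro.from_quat(np.roll(o['eef_rot'],-1))
    T=Ro.from_matrix(np.array([[np.cos(yaw),np.sin(yaw),0],[np.sin(yaw),-np.cos(yaw),0],[0,0,-1]]))
    print('t%.1f'%o['clock'],'turn',(R.inv()*T).as_rotvec().round(3),'mm',(R.inv().apply(np.array([x,y,z])-o['eef_pos'])*1e3).round(1),'at',np.round(o['eef_pos'],4),'F',np.round(o['ft_force'],1),'gap %.2f'%o['finger_gap'])
E
python3 -c "
from h import *
to(*fw(-86,20),.11)"
```

```text
t0.1 turn [-1.000e-03 -1.000e-03 -1.279e+00] mm [ 495.3 -528.9   97.6] at [ 0.1595 -0.4997  0.2066] F [-0.4 -0.1 -0.9] gap 1.00
```

Call:
send_rows(deltas=[[[0,0,-1.279],[495,-529,40],0],[[0,0,-1.279],[495,-529,40],0],[[0,0,-1.279],[495,-529,40],0],[[0,0,-1.279],[495,-529,40],0],[[0,0,-1.279],[495,-529,40],0],[[0,0,-1.279],[495,-529,40],0],[[0,0,-1.279],[495,-529,40],0],[[0,0,-1.279],[495,-529,40],0],[[0,0,-1.279],[495,-529,40],0],[[0,0,-1.279],[495,-529,40],0],[[0,0,-1.279],[495,-529,40],0],[[0,0,-1.279],[495,-529,40],0],[[0,0,-1.279],[495,-529,40],0],[[0,0,-1.279],[495,-529,40],0],[[0,0,-1.279],[495,-529,40],0],[[0,0,-1.279],[495,-529,40],0],[[0,0,-1.279],[495,-529,40],0],[[0,0,-1.279],[495,-529,40],0],[[0,0,-1.279],[495,-529,70],0],[[0,0,-1.279],[495,-529,70],0]])

```text
clock: 1.82
eef_pos: [0.4663, 0.1548, 0.1313]
eef_rot: [-0.003, 0.7, 0.714, -0.005]
ft_force: [-1.1, -0.0, -1.5]
finger_gap: 0.003
finger_force: 0.0
```

```bash
python3 -c "
from h import *
to(*fw(-86,20),.08)"
```

```text
t1.8 turn [-0.011  0.002  0.002] mm [ 0.1  4.8 51.2] at [0.4663 0.1548 0.1313] F [-1.1 -0.  -1.5] gap 0.00
```

Call:
send_rows(deltas=[[[0,0,0],[0,0,30],0],[[0,0,0],[0,0,30],0],[[0,0,0],[0,0,30],0]])

```text
clock: 2.07
eef_pos: [0.4683, 0.1534, 0.1062]
eef_rot: [-0.001, 0.701, 0.713, -0.002]
ft_force: [-0.2, 0.1, 1.1]
finger_gap: 0.002
finger_force: 0.0
```

```bash
python3 -c "
from h import *
to(*fw(-84,20),.08)"
```

```text
t2.1 turn [-0.005  0.001 -0.001] mm [ 1.5  4.4 26.2] at [0.4683 0.1534 0.1062] F [-0.2  0.1  1.1] gap 0.00
```

Call:
send_rows(deltas=[[[0,0,0],[1,3,12],0],[[0,0,0],[1,3,20],0],[[0,0,0],[1,3,24],0],[[0,0,0],[1,3,26],0],[[0,0,0],[1,3,28],0],[[0,0,0],[1,3,29],0],[[0,0,0],[1,3,29],0]])

```text
clock: 2.65
eef_pos: [0.4734, 0.1553, 0.0786]
eef_rot: [0.0, 0.701, 0.713, 0.0]
ft_force: [-0.4, -0.8, -0.0]
finger_gap: -0.004
finger_force: 0.0
```

```bash
python3 - <<'E'
from h import *
to(*fw(-84,20),.08)
snap('scene','s1')
E
```

```text
t2.6 turn [ 0.    -0.    -0.001] mm [-0.3 -0.8 -1.4] at [0.4734 0.1553 0.0786] F [-0.4 -0.8 -0. ] gap -0.00
```

View pics/s1.png

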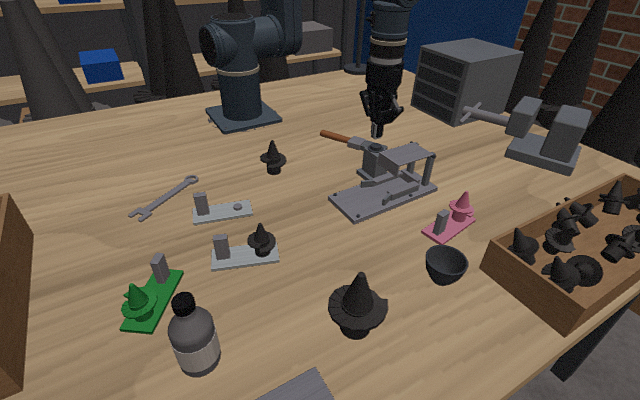

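The scene view shows the cover still shut. The gripper tip, at about (376,135), is still above the button at (375,147), and the force reads zero. I'll check the geometry by projecting points.

```bash
python3 - <<'E'
from h import *
s=snap('scene','s2');t=snap('top','t2');o=get_obs()
for n,X in dict(tcp=o['eef_pos'],btn=[*fw(-80,20),.084],tower=[*fw(-75,20),.074],c1=[*fw(50,-130),.012],c2=[*fw(-50,-130),.012],edge=[*fw(0,-12),.096]).items(): print(n,np.round(proj(s,X)),np.round(proj(t,X)))
im=np.hstack([cv2.resize(s['color'][110:220,320:450],None,fx=3,fy=3),cv2.resize(t['color'][180:290,180:310],None,fx=3,fy=3)])
cv2.imwrite('pics/c2.png',im)
E
```

```text
tcp [374. 146.] [224. 252.]
btn [375. 145.] [224. 251.]
tower [376. 149.] [225. 249.]
c1 [353. 221.] [288. 197.]
c2 [327. 195.] [290. 236.]
edge [388. 159.] [236. 215.]
```

View pics/c2.png

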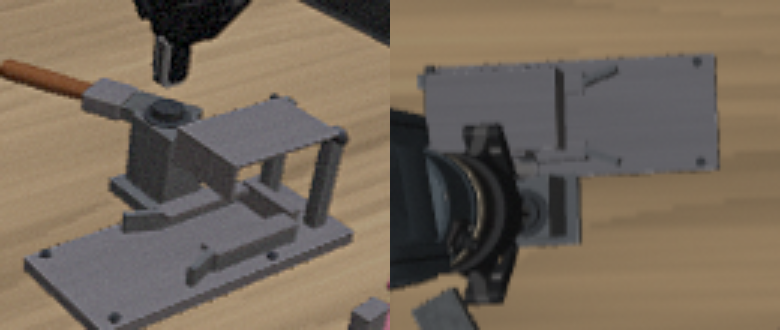

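The tip appears at about (375,138) in the scene view, but the TCP projects to (374,146). There is a visible gap above the button, so I'll work out where the tip really is.

```bash
python3 - <<'E'
from h import *
s=snapshot('scene');t=snapshot('top');o=get_obs()
for z in(.07,.08,.09,.1,.11):print(z,ray(s,375,138,z).round(4))
print(o['eef_pos'],o['joint_pos'],o['ft_force'],o['joint_efforts'])
for n in('s1','s2'):
    im=cv2.imread(f'pics/{n}.png')
    print(n,im[130:150,375].sum(1))
E
```

```text
0.07 [0.4278 0.1934 0.07  ]
0.08 [0.4428 0.1805 0.08  ]
0.09 [0.4579 0.1677 0.09  ]
0.1 [0.4729 0.1548 0.1   ]
0.11 [0.488 0.142 0.11 ]
[0.47355544 0.1553539  0.07881835] [ 1.82390754e-01 -1.09946689e-02 -2.16612305e-01  1.36463112e+00
 -5.01967484e-05  1.73611369e+00] [-0.30667851  0.23906498 -0.46679937] [-4.34042144e-03 -3.13115537e+01  3.17310083e+01 -1.09603032e-03
 -3.62677638e-04 -1.94562489e-05]
s1 [228 262 262 255 264 269 240 264 258 348 451 456 390 164 175 197 199 184
  88 104]
s2 [237 244 252 257 247 279 255 246 280 346 446 450 383 150 194 178 175 165
  84  91]
```

Casting the ray at the known x,y puts the visible tip at z≈0.100, about 20 mm above the reported TCP. That also explains why nothing was touched. I'll descend gently and find the button by contact.

Call:
send_rows(deltas=[[[0,0,0],[0,0,6],0],[[0,0,0],[0,0,10],0],[[0,0,0],[0,0,13],0],[[0,0,0],[0,0,15],0],[[0,0,0],[0,0,16],0],[[0,0,0],[0,0,16],0]])

```text
clock: 3.4
eef_pos: [0.473, 0.1552, 0.062]
eef_rot: [-0.0, 0.701, 0.713, -0.0]
ft_force: [0.0, 0.6, -0.4]
finger_gap: 0.002
finger_force: 0.0
```

Call:
send_rows(deltas=[[[0,0,0],[0,0,2],0],[[0,0,0],[0,0,4],0],[[0,0,0],[0,0,5],0],[[0,0,0],[0,0,5],0]])

```text
clock: 3.73
eef_pos: [0.4737, 0.1554, 0.0581]
eef_rot: [0.0, 0.701, 0.713, 0.0]
ft_force: [-0.5, 0.3, 2.0]
finger_gap: 0.0
finger_force: 1.4
```

```bash
python3 - <<'E'
from h import *
s=snap('scene','s3'); o=get_obs();print(o['eef_pos'],o['ft_force'])
cv2.imwrite('pics/c3.png',cv2.resize(s['color'][70:220,300:450],None,fx=4,fy=4))
E
```

```text
[0.47373642 0.15537944 0.05806478] [-1.00032937 -0.69180604  3.08751374]
```

View pics/c3.png

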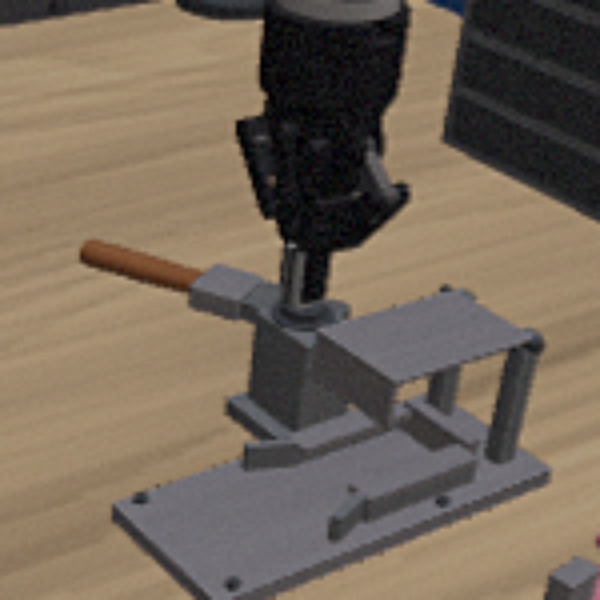

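The crop shows the tip resting on the button at crop (305,310), with about 3 N on it and the cover still shut. So the real tip is about 23 mm above the reported z, and I'll carry that offset from here. Now I'll press.

Call:
send_rows(deltas=[[[0,0,0],[0,0,2],0],[[0,0,0],[0,0,4],0],[[0,0,0],[0,0,5],0],[[0,0,0],[0,0,6],0],[[0,0,0],[0,0,6],0]])

```text
clock: 4.2
eef_pos: [0.4738, 0.1554, 0.0541]
eef_rot: [0.001, 0.701, 0.713, 0.001]
ft_force: [-5.2, -0.2, 13.5]
finger_gap: -0.0
finger_force: 6.7
```

Call:
send_rows(deltas=[[[0,0,0],[0,0,-20],0],[[0,0,0],[0,10,-60],0],[[0,0,0],[0,20,-100],0],[[0,0,0],[0,20,-130],0.6],[[0,0,0],[0,20,-130],0.6]])

```text
clock: 4.62
eef_pos: [0.4976, 0.1563, 0.1886]
eef_rot: [0.004, 0.701, 0.713, 0.005]
ft_force: [1.0, 0.6, 0.3]
finger_gap: 0.271
finger_force: 0.0
```

```bash
python3 - <<'E'
from h import *
s=snap('scene','s4'); o=get_obs();print(o['eef_pos'],o['ft_force'],o['clock'])
cv2.imwrite('pics/c4.png',cv2.resize(s['color'][50:270,180:460],None,fx=2.8,fy=2.7))
for z in (.2,): to(.5746,-.2523,z,1.248)
E
```

```text
[0.49626732 0.15610437 0.185408  ] [ 0.89434562  0.55176973 -0.05829651] 4.6667
t4.7 turn [ 0.008 -0.003  0.34 ] mm [-409.7   71.5  -14.6] at [0.4963 0.1561 0.1854] F [ 0.9  0.6 -0.1] gap 0.36
```

View pics/c4.png

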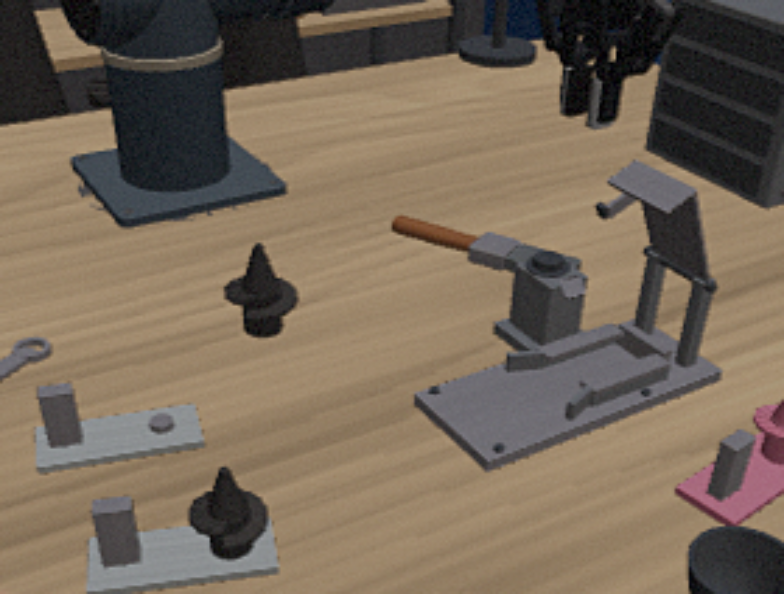

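The cover now stands open, its plate at crop (660,200). Both shuttles and the track are undisturbed, so next I go over the loaded shuttle's handle.

Call:
send_rows(deltas=[[[0,0,0.34],[-410,71,0],0.6],[[0,0,0.34],[-410,71,0],0.6],[[0,0,0.34],[-410,71,0],0.6],[[0,0,0.34],[-410,71,0],0.6],[[0,0,0.34],[-410,71,0],0.6],[[0,0,0.34],[-410,71,0],0.6],[[0,0,0.34],[-410,71,0],0.6],[[0,0,0.34],[-410,71,0],0.6],[[0,0,0.34],[-410,71,0],0.6],[[0,0,0.34],[-410,71,0],0.6],[[0,0,0.34],[-410,71,40],0.6],[[0,0,0.34],[-410,71,80],0.6],[[0,0,0.34],[-410,71,80],0.6],[[0,0,0.34],[-410,71,80],0.6],[[0,0,0.34],[-410,71,80],0.6]])

```text
clock: 5.92
eef_pos: [0.5715, -0.2528, 0.1021]
eef_rot: [0.0, 0.811, 0.584, 0.0]
ft_force: [0.5, 0.2, 1.8]
finger_gap: 0.6
finger_force: 0.0
```

```bash
python3 - <<'E'
from h import *
to(.5746,-.2523,.002,1.248)
E
```

```text
t5.9 turn [0. 0. 0.] mm [  1.4   2.8 100.1] at [ 0.5715 -0.2528  0.1021] F [0.5 0.2 1.8] gap 0.60
```

Call:
send_rows(deltas=[[[0,0,0],[1,3,30],0.6],[[0,0,0],[1,3,50],0.6],[[0,0,0],[1,3,65],0.6],[[0,0,0],[1,3,75],0.6],[[0,0,0],[1,3,82],0.6],[[0,0,0],[1,3,89],0.6],[[0,0,0],[1,3,94],0.6],[[0,0,0],[1,3,98],0.6],[[0,0,0],[1,3,98],0.6]])

```text
clock: 6.67
eef_pos: [0.5745, -0.253, 0.0033]
eef_rot: [-0.0, 0.812, 0.584, -0.0]
ft_force: [0.2, 0.6, -0.1]
finger_gap: 0.595
finger_force: 0.0
```

```bash
python3 - <<'E'
from h import *
to(.5746,-.2523,.002,1.248)
s=snap('scene','s5');t=snap('top','t5')
im=np.hstack([cv2.resize(s['color'][180:290,180:300],None,fx=3.2,fy=3.2),cv2.resize(t['color'][160:270,335:455],None,fx=3.2,fy=3.2)])
cv2.imwrite('pics/c5.png',im)
E
```

```text
t6.7 turn [-0. -0. -0.] mm [ 0.8 -0.1  1.3] at [ 0.5745 -0.253   0.0033] F [ 0.2  0.6 -0.1] gap 0.60
```

View pics/c5.png

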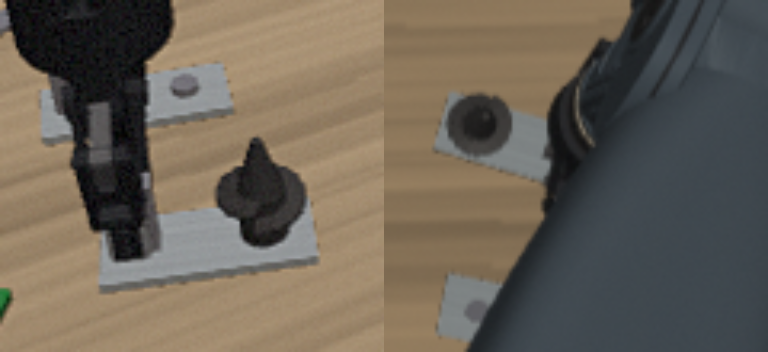

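The fingers straddle the handle, with the near finger tip at about scene pixel (219,260). I'll check its height before closing.

```bash
python3 - <<'E'
from h import *
s=snapshot('scene')
for z in(0,.01,.02,.03,.04): 
    p=ray(s,219,260,z); print(z,p.round(4),'in shuttle', (Ro.from_euler('z',.323).as_matrix()[:2,:2]@(p[:2]-[.5746,-.2523])*1e3).round(1))
E
```

```text
0 [ 0.571  -0.2594  0.    ] in shuttle [-1.2 -7.9]
0.01 [ 0.5809 -0.2611  0.01  ] in shuttle [ 8.8 -6.4]
0.02 [ 0.5909 -0.2628  0.02  ] in shuttle [18.8 -4.8]
0.03 [ 0.6008 -0.2645  0.03  ] in shuttle [28.7 -3.3]
0.04 [ 0.6108 -0.2662  0.04  ] in shuttle [38.7 -1.7]
```

The tip height comes out at about 0.03, which agrees with the offset. Closing the grip.

Call:
send_rows(deltas=[[[0,0,0],[0,0,0],0],[[0,0,0],[0,0,0],0],[[0,0,0],[0,0,0],0],[[0,0,0],[0,0,0],0],[[0,0,0],[0,0,0],0],[[0,0,0],[0,0,0],0],[[0,0,0],[0,0,0],0],[[0,0,0],[0,0,0],0]])

```text
clock: 7.48
eef_pos: [0.5746, -0.2533, 0.004]
eef_rot: [0.0, 0.812, 0.584, 0.0]
ft_force: [-0.7, -0.5, 2.8]
finger_gap: 0.151
finger_force: 59.3
```

Call:
send_rows(deltas=[[[0,0,0],[0,0,-10],0],[[0,0,0],[0,0,-25],0],[[0,0,0],[0,0,-45],0],[[0,0,0],[0,0,-45],0]])

```text
clock: 7.82
eef_pos: [0.5764, -0.2541, 0.052]
eef_rot: [0.002, 0.812, 0.584, 0.001]
ft_force: [1.2, -1.1, -2.7]
finger_gap: 0.155
finger_force: 58.9
```

```bash
python3 - <<'E'
from h import *
to(*fw(0,-152),.05)
s=snap('scene','s6');cv2.imwrite('pics/c6.png',cv2.resize(s['color'][170:290,180:300],None,fx=4,fy=4))
E
```

```text
t7.8 turn [ 0.005  0.002 -0.34 ] mm [220.8 -91.6   1.4] at [ 0.5764 -0.2541  0.052 ] F [ 1.2 -1.1 -2.7] gap 0.15
```

View pics/c6.png

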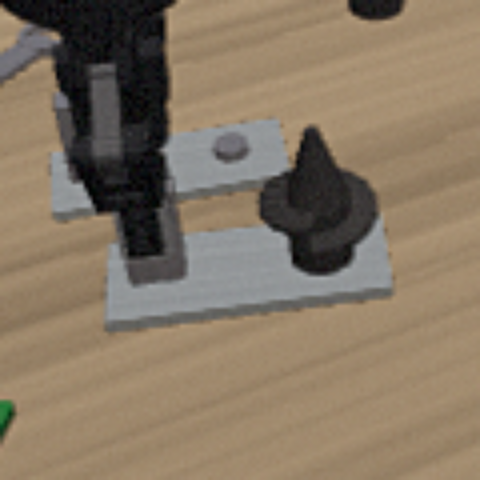

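The shuttle is lifted and almost level, with its plate at crop (250,270); the empty one is still in place. Now I carry it to the apron.

Call:
send_rows(deltas=[[[0,0,-0.02],[12,-5,0],0],[[0,0,-0.06],[36,-15,0],0],[[0,0,-0.1],[64,-27,0],0],[[0,0,-0.14],[92,-38,0],0],[[0,0,-0.18],[120,-50,0],0],[[0,0,-0.22],[148,-61,0],0],[[0,0,-0.26],[174,-72,0],0],[[0,0,-0.3],[196,-81,0],0],[[0,0,-0.32],[212,-88,0],0],[[0,0,-0.34],[221,-92,0],0],[[0,0,-0.34],[221,-92,0],0],[[0,0,-0.34],[221,-92,0],0]])

```text
clock: 8.87
eef_pos: [0.5564, -0.0141, 0.0473]
eef_rot: [-0.0, 0.701, 0.713, -0.001]
ft_force: [-0.1, -0.8, -3.8]
finger_gap: 0.152
finger_force: 58.8
```

```bash
python3 - <<'E'
from h import *
to(*fw(0,-152),.016)
s=snap('top','t7')
im=s['color'][170:270,180:340]
cv2.imwrite('pics/c7.png',cv2.resize(cv2.convertScaleAbs(im,alpha=1.5),None,fx=4,fy=4,interpolation=cv2.INTER_CUBIC))
hsv=cv2.cvtColor(s['color'],cv2.COLOR_BGR2HSV)
m=((hsv[...,1]<45)&(hsv[...,2]>140)).astype(np.uint8); m[:,:270]=0;m[:,350:]=0
v,u=np.where(m);print(len(u),u.min() if len(u) else 0,u.max() if len(u) else 0,v.min() if len(v) else 0,v.max() if len(v) else 0)
E
```

```text
t8.9 turn [-0.002  0.001  0.   ] mm [-1.5  3.1 31.3] at [ 0.5564 -0.0141  0.0473] F [-0.1 -0.8 -3.8] gap 0.15
0 0 0 0 0
```

View pics/c7.png

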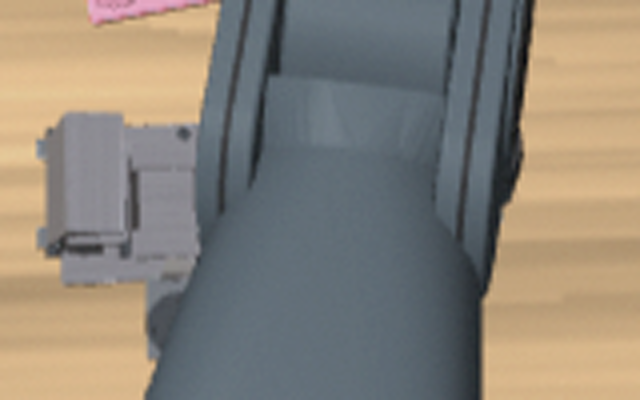

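The top view is blocked by the arm and shows the open cover at crop (95,180). I've used all ten pictures, so from here I go by force readings and colour masks. Lowering onto the apron.

Call:
send_rows(deltas=[[[0,0,0],[-1,3,10],0],[[0,0,0],[-1,3,18],0],[[0,0,0],[-1,3,23],0],[[0,0,0],[-1,3,26],0],[[0,0,0],[-1,3,28],0],[[0,0,0],[-1,3,29],0],[[0,0,0],[-1,3,30],0]])

```text
clock: 9.5
eef_pos: [0.5604, -0.0154, 0.0184]
eef_rot: [0.0, 0.701, 0.713, 0.0]
ft_force: [0.0, 0.0, -4.2]
finger_gap: 0.154
finger_force: 58.8
```

```bash
python3 - <<'E'
from h import *
to(*fw(0,-152),.016)
o=get_obs();print(o['wrist_torque'])
E
```

```text
t9.5 turn [ 0.     0.    -0.001] mm [-0.1 -0.9  2.4] at [ 0.5604 -0.0154  0.0184] F [ 0.   0.  -4.2] gap 0.15
[-0.1632884  -0.02124272 -0.02659847]
```

Call:
send_rows(deltas=[[[0,0,0],[0,-1,1],0],[[0,0,0],[0,-1,2],0],[[0,0,0],[0,-1,3],0],[[0,0,0],[0,-1,3],0]])

```text
clock: 9.83
eef_pos: [0.5596, -0.0153, 0.016]
eef_rot: [0.0, 0.701, 0.713, 0.0]
ft_force: [0.1, -1.1, -3.2]
finger_gap: 0.151
finger_force: 59.0
```

Call:
send_rows(deltas=[[[0,0,0],[0,0,1],0],[[0,0,0],[0,0,2],0],[[0,0,0],[0,0,2],0]])

```text
clock: 10.08
eef_pos: [0.5598, -0.0154, 0.0159]
eef_rot: [0.001, 0.701, 0.713, 0.0]
ft_force: [-5.0, -0.3, 5.7]
finger_gap: 0.153
finger_force: 60.5
```

The plate is on the apron floor, with 5.7 N up. I'll slide it forward with light pressure.

Call:
send_rows(deltas=[[[0,0,0],[0,0,-2],0],[[0,0,0],[5,0,-2],0],[[0,0,0],[10,0,-2],0],[[0,0,0],[15,0,-2],0],[[0,0,0],[20,0,-2],0],[[0,0,0],[25,0,-2],0],[[0,0,0],[30,0,-2],0],[[0,0,0],[30,0,-2],0]])

```text
clock: 10.75
eef_pos: [0.5593, 0.0161, 0.0159]
eef_rot: [-0.0, 0.701, 0.714, 0.001]
ft_force: [-0.3, -0.2, 2.0]
finger_gap: 0.155
finger_force: 59.6
```

```bash
python3 - <<'E'
from h import *
to(*fw(0,-38),.016)
o=get_obs();print(o['wrist_torque'])
s=snap('scene','s8')
hsv=cv2.cvtColor(s['color'],cv2.COLOR_BGR2HSV)
for n,(x,y) in dict(floor=(0,-60),shut=(0,0)).items(): 
    u=np.round(proj(s,[*fw(x,y),.012])).astype(int);print(n,u,hsv[u[1],u[0]])
u=np.array(proj(s,[*fw(0,-85),.02])).round().astype(int);print('plate',u,hsv[u[1],u[0]])
E
```

```text
t10.8 turn [ 0.001 -0.001  0.001] mm [82.3 -0.2  0. ] at [0.5593 0.0161 0.0159] F [-0.3 -0.2  2. ] gap 0.16
[-0.0115978  -0.09130042 -0.04343631]
floor [366 198] [102   8 152]
shut [387 190] [133  16 112]
plate [357 198] [108   8 151]
```

Call:
send_rows(deltas=[[[0,0,0],[4,0,0],0],[[0,0,0],[8,0,0],0],[[0,0,0],[12,0,0],0],[[0,0,0],[16,0,0],0],[[0,0,0],[20,0,0],0],[[0,0,0],[24,0,0],0],[[0,0,0],[24,0,0],0]])

```text
clock: 11.38
eef_pos: [0.5588, 0.0396, 0.0159]
eef_rot: [0.0, 0.701, 0.713, 0.001]
ft_force: [0.2, -2.3, 3.6]
finger_gap: 0.154
finger_force: 59.9
```

Call:
send_rows(deltas=[[[0,0,0],[5,0,0],0],[[0,0,0],[10,0,0],0],[[0,0,0],[15,0,0],0],[[0,0,0],[20,0,0],0],[[0,0,0],[25,0,0],0],[[0,0,0],[30,0,0],0],[[0,0,0],[35,0,0],0],[[0,0,0],[40,0,0],0],[[0,0,0],[45,0,0],0],[[0,0,0],[50,0,0],0],[[0,0,0],[50,0,0],0]])

```text
clock: 12.3
eef_pos: [0.5578, 0.09, 0.0159]
eef_rot: [-0.0, 0.701, 0.713, 0.001]
ft_force: [0.1, -3.0, 5.1]
finger_gap: 0.155
finger_force: 60.2
```

```bash
python3 - <<'E'
from h import *
to(*fw(0,-38),.016)
o=get_obs();print(o['wrist_torque'])
E
```

```text
t12.3 turn [ 0.001 -0.001  0.   ] mm [ 8.4 -0.1 -0.1] at [0.5578 0.09   0.0159] F [ 0.1 -3.   5.1] gap 0.16
[-0.57646007 -0.12125463 -0.10008221]
```

Call:
send_rows(deltas=[[[0,0,0],[3,0,0],0],[[0,0,0],[5,0,0],0],[[0,0,0],[7,0,0],0],[[0,0,0],[8,0,0],0],[[0,0,0],[9,0,0],0],[[0,0,0],[10,0,0],0],[[0,0,0],[10,0,0],0]])

```text
clock: 12.88
eef_pos: [0.5576, 0.0989, 0.0159]
eef_rot: [0.0, 0.701, 0.713, 0.0]
ft_force: [-0.4, -4.7, 5.9]
finger_gap: 0.154
finger_force: 60.2
```

Call:
send_rows(deltas=[[[0,0,0],[1,0,0],0],[[0,0,0],[2,0,0],0],[[0,0,0],[3,0,0],0],[[0,0,0],[3,0,0],0]])

```text
clock: 13.22
eef_pos: [0.5577, 0.099, 0.0161]
eef_rot: [0.002, 0.701, 0.713, -0.002]
ft_force: [0.7, -12.2, 7.1]
finger_gap: 0.151
finger_force: 60.3
```

The force rises and y holds at 0.0990, against a nominal 0.0984, so the shuttle is home against the stop. I'll relax, release and go up.

Call:
send_rows(deltas=[[[0,0,0],[-2,0,-1],0],[[0,0,0],[-2,0,-1],0.5],[[0,0,0],[-2,0,-1],0.5],[[0,0,0],[-2,0,-1],0.5],[[0,0,0],[-2,0,-1],0.5],[[0,0,0],[-2,0,-1],0.5],[[0,0,0],[-2,0,-20],0.5],[[0,0,0],[-2,0,-50],0.5],[[0,0,0],[-2,0,-90],0.5],[[0,0,0],[-2,0,-130],0.3],[[0,0,0],[-2,0,-170],0],[[0,0,0],[-2,0,-210],0],[[0,0,0],[-2,0,-210],0]])

```text
clock: 14.3
eef_pos: [0.5615, 0.1004, 0.2361]
eef_rot: [0.005, 0.701, 0.713, 0.006]
ft_force: [0.5, 0.9, 1.7]
finger_gap: 0.001
finger_force: 0.0
```

```bash
python3 - <<'E'
from h import *
# start pose beyond the open cover: corner (-y) at contact point, tip true z
to(*fw(0,90),.25)
s=snap('scene','s9');im=s['color']
hsv=cv2.cvtColor(im,cv2.COLOR_BGR2HSV).astype(int)
m=((hsv[...,1]<60)&(hsv[...,2]>120)).astype(np.uint8)
# handle top and plate-nose rear edge: profile of value along floor centre line y from -130 to -20 at z .02
for y in range(-130,-40,6):
    u=np.round(proj(s,[*fw(15,y),.02 if y>-62 else .012])).astype(int);print(y,u,im[u[1],u[0]])
for z in(.03,.06,.069,.075,.08):
    u=np.round(proj(s,[*fw(0,-38),z])).astype(int);print('h',z,u,im[u[1],u[0]])
E
```

```text
t14.3 turn [ 0.017 -0.001 -0.   ] mm [126.1  -3.7 -13.8] at [0.5615 0.1004 0.2361] F [0.5 0.9 1.7] gap 0.00
-130 [343 211] [45 46 50]
-124 [346 210] [116 109 110]
-118 [348 209] [114 108 111]
-112 [350 209] [115 108 111]
-106 [353 208] [114 111 113]
-100 [355 207] [118 112 115]
-94 [357 206] [117 111 112]
-88 [359 205] [119 111 114]
-82 [362 204] [116 108 111]
-76 [364 203] [115 107 109]
-70 [366 203] [120 113 113]
-64 [368 202] [118 114 116]
-58 [371 198] [135 140 140]
-52 [373 197] [144 141 138]
-46 [375 196] [147 147 144]
h 0.03 [374 188] [74 72 74]
h 0.06 [376 177] [75 74 78]
h 0.069 [376 173] [117 108 114]
h 0.075 [377 171] [109 103 106]
h 0.08 [377 169] [67 65 63]
```

Call:
send_rows(deltas=[[[0,0,0],[30,-2,0],0],[[0,0,0],[60,-2,0],0],[[0,0,0],[90,-2,0],0],[[0,0,0],[120,-2,0],0],[[0,0,0],[120,-2,0],0],[[0,0,0],[120,-2,20],0],[[0,0,0],[120,-2,45],0],[[0,0,0],[120,-2,60],0],[[0,0,0],[120,-2,70],0],[[0,0,0],[120,-2,70],0]])

```text
clock: 15.18
eef_pos: [0.5509, 0.2188, 0.1511]
eef_rot: [-0.002, 0.701, 0.713, -0.003]
ft_force: [-0.9, 0.3, -0.1]
finger_gap: 0.0
finger_force: 0.0
```

```bash
python3 - <<'E'
from h import *
to(*fw(0,66),.152)
s=snap('top','t10');sc=snap('scene','s10')
def ang(s): pass
E
```

```text
t15.2 turn [-0.007  0.002 -0.001] mm [-16.5   4.6  -0.9] at [0.5509 0.2188 0.1511] F [-0.9  0.3 -0.1] gap 0.00
```

Call:
send_rows(deltas=[[[0,0,0],[-4,2,0],0],[[0,0,0],[-8,2,0],0],[[0,0,0],[-8,2,0],0]])

```text
clock: 15.53
eef_pos: [0.5566, 0.2109, 0.1571]
eef_rot: [0.001, 0.701, 0.713, 0.001]
ft_force: [-0.2, -0.0, 1.1]
finger_gap: 0.002
finger_force: 0.0
```

```bash
python3 - <<'E'
from h import *
to(*fw(0,66),.152)
E
```

```text
t15.5 turn [ 0.003 -0.    -0.001] mm [-8.5 -1.   5.1] at [0.5566 0.2109 0.1571] F [-0.2 -0.   1.1] gap 0.00
```

Call:
send_rows(deltas=[[[0,0,0],[-8,0,4],0],[[0,0,0],[-14,0,8],0],[[0,0,0],[-21,0,11],0],[[0,0,0],[-28,0,16],0],[[0,0,0],[-35,0,22],0],[[0,0,0],[-42,0,28],0],[[0,0,0],[-47,0,35],0],[[0,0,0],[-53,0,42],0],[[0,0,0],[-57,0,50],0],[[0,0,0],[-57,0,50],0]])

```text
clock: 16.37
eef_pos: [0.5551, 0.1533, 0.1028]
eef_rot: [-0.001, 0.701, 0.713, -0.002]
ft_force: [-0.0, 0.5, 1.9]
finger_gap: -0.001
finger_force: 0.7
```

```bash
python3 - <<'E'
from h import *
to(*fw(0,7),.072)
s=snap('scene','s11');im=s['color']
# free-edge corner (x=+32) predicted at theta
for th in(.3,.4,.5,1.15):
    y=88-100*np.cos(th)+4*np.sin(th); z=92+100*np.sin(th)+4*np.cos(th)
    print(th,np.round(proj(s,[*fw(32,y),z/1e3])))
E
```

```text
t16.4 turn [-0.004  0.002 -0.002] mm [-9.9  1.7 30.8] at [0.5551 0.1533 0.1028] F [-0.   0.5  1.9] gap -0.00
0.3 [402. 153.]
0.4 [404. 148.]
0.5 [406. 144.]
1.15 [428. 120.]
```

The upward force of about 2 N matches the cover's spring, so the finger is on the cover. I'll continue down to the snap.

Call:
send_rows(deltas=[[[0,0,0],[-3,1,7],0],[[0,0,0],[-6,1,14],0],[[0,0,0],[-8,1,20],0],[[0,0,0],[-9,1,25],0],[[0,0,0],[-10,1,28],0],[[0,0,0],[-10,1,30],0],[[0,0,0],[-10,1,32],0],[[0,0,0],[-10,1,32],0]])

```text
clock: 17.08
eef_pos: [0.5575, 0.1444, 0.0729]
eef_rot: [0.0, 0.701, 0.713, -0.0]
ft_force: [0.9, 1.1, 1.6]
finger_gap: 0.001
finger_force: 0.9
```

Call:
send_rows(deltas=[[[0,0,0],[0,0,1],0],[[0,0,0],[0,0,2],0],[[0,0,0],[0,0,3],0],[[0,0,0],[0,0,4],0],[[0,0,0],[0,0,4],0]])

```text
clock: 17.5
eef_pos: [0.5577, 0.1444, 0.0722]
eef_rot: [0.001, 0.701, 0.713, 0.0]
ft_force: [-3.4, 0.3, 11.4]
finger_gap: 0.004
finger_force: 5.7
```

It has stopped hard at z 0.0722, which is true 0.096, with 11 N on it. I'll lift off and check.

Call:
send_rows(deltas=[[[0,0,0],[0,0,-10],0],[[0,0,0],[0,0,-40],0],[[0,0,0],[0,0,-80],0],[[0,0,0],[0,0,-120],0],[[0,0,0],[0,-40,-150],0],[[0,0,0],[0,-80,-150],0],[[0,0,0],[0,-120,-150],0],[[0,0,0],[0,-160,-150],0],[[0,0,0],[0,-160,-150],0],[[0,0,0],[0,-160,-150],0],[[0,0,0],[0,-160,-150],0],[[0,0,0],[0,-160,-150],0]])

```text
clock: 18.5
eef_pos: [0.3989, 0.1418, 0.2195]
eef_rot: [0.0, 0.701, 0.713, 0.0]
ft_force: [-0.4, -0.5, 0.5]
finger_gap: -0.003
finger_force: 0.0
```

```bash
python3 - <<'E'
from h import *
o=get_obs();print(o['clock'],o['eef_pos'],o['ft_force'])
s=snap('scene','s12');im=s['color'].astype(int);a=cv2.imread('pics/scene0.png').astype(int)
# cover region: compare with the initial (shut) picture vs the open one
u0,v0=375,105;op=cv2.imread('pics/s4.png').astype(int)
P=[proj(s,[*fw(x,y),.096]) for x,y in((-28,-8),(28,-8),(28,84),(-28,84))]
m=np.zeros(im.shape[:2],np.uint8);cv2.fillConvexPoly(m,np.round(P).astype(np.int32),1)
for n,b in(('shut0',a),('open',op)):print(n,np.abs(im-b).sum(2)[m>0].mean())
t=snap('top','t12');b=cv2.imread('pics/top0.png').astype(int)
P=[proj(t,[*fw(x,y),.096]) for x,y in((-32,-14),(32,-14),(32,88),(-32,88))]
print(np.round(P))
d=np.abs(t['color'].astype(int)-b).sum(2)
m=np.zeros(d.shape,np.uint8);cv2.fillConvexPoly(m,np.round(P).astype(np.int32),1);print('top diff',d[m>0].mean(),(d[m>0]>60).mean())
# plate tail edge along centre line (z .02), lateral offset 15 each side
for x in(-15,15):
    g=[]
    for y in range(-75,-45,2):
        u=np.array(proj(t,[*fw(x,y),.02]),np.float32);g.append(int(cv2.getRectSubPix(cv2.cvtColor(t['color'],cv2.COLOR_BGR2GRAY),(1,1),tuple(map(float,u)))[0,0]))
    print(x,g)
E
```

```text
18.5 [0.39888198 0.14178223 0.21948283] [-0.3945016  -0.45874267  0.47143603]
shut0 7.882747068676717
open 106.61474036850922
[[237. 229.]
 [236. 202.]
 [193. 204.]
 [193. 231.]]
top diff 16.557692307692307 0.0
-15 [94, 93, 93, 94, 93, 94, 93, 83, 81, 126, 125, 125, 125, 125, 126]
15 [95, 96, 95, 95, 95, 95, 94, 88, 109, 130, 128, 126, 127, 127, 126]
```

The cover pixels match the initial shut picture, and the shuttle's tail edge is at y≈-59 (home is -60). The arm is clear, so I'm handing in.

```bash
python3 -c "
from workcell import *
print(hand_in())"
```

```text
the job is handed in; nothing more can be done
None
```

I handed the job in at 18.5 s of the 66 s allowed; no verdict came back, but my last checks show the loaded shuttle home against the stop, the cover shut and latched, and the arm clear.

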